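Draw out the drip tray with the hook

ROBOT

A 6-joint arm with a two-finger parallel gripper is mounted at the origin on a cart in front of the work surface, level with it; the furniture and walls round the work are solid. World frame = base frame: x ahead of the robot, y to its left, z up, the work surface at z = 0. Lengths are in mm, angles in degrees, forces in N, time in s.
With the tool pointing down it reaches from about 350 to 850 mm from the base axis. Payload 8.1 kg.
Tool frame: the origin (TCP) lies between the finger pads; the fingertips stand 22 mm ahead of it and the grasp point (between the pads) lies 3 mm ahead of it; z points along the fingers, y is the direction in which the jaws open and shut (so a half turn about z gives the same grasp; the last joint's range is limited). The gripper opens to 85 mm and grips with 20 to 120 N. Pads are 22 mm wide; open, the fingers measure 114 mm over their backs; the gripper's body (76 mm by 85 mm) begins 54 mm behind the grasp point. The pads swing forward as they close: fully open they stand 13 mm farther back than shut.
Start: joints at [63.346, 7.471, 85.268, -0, 87.261, -4.893], TCP at [222.42, 557.256, 253.292] pointing down, gripper open.
Joint ranges: [-169.43, 169.43], [-51.17, 129.36], [1.28, 143.12], [-76.62, 256.62], [0, 156.53], [-152.29, 152.29]. Speed limits (degrees/s): [136.94, 136.94, 159.86, 180, 180, 180].

INTERFACE

Orientations are given as [roll, pitch, yaw] about the fixed x, y, z axes, in that order (R = Rz(yaw) Ry(pitch) Rx(roll)).
In Python, from bench import r gives the robot as it stands.
- The arm moves only by the tool drive_tool, never from a script. Its argument "moves" is a list of rows, each a list of 2 entries, a list of its own where there are three numbers: the shift along the world's x, y, z in mm, then the turn about the world's z in degrees. A call has exactly 8 rows; each row is the pose to reach, as a shift and turn from the pose commanded when the call began; what a row does not reach only later rows make up. A row lasts 1/12 s, in which the tool goes at most 41.7 mm and 7.16 degrees, less where a joint would pass 70% of its speed; a pose out of reach is approached as far as the arm can. A call with a gripper value outside its range is refused whole. "fingers" is the finger opening in mm, from 0 to 85.4, set as the call begins (left out, the last holds). The fingers move at their own pace and stop on an object; "squeeze" is the grip in N (left out, the last holds). Time passes only in rows, so rows that repeat a pose let the fingers close, or fill a call up. It gives the time, the measured TCP pose, the force and the opening at its end, in the units of the state.
- r.sense(): the state, without advancing time (a new reading comes with each control period).
- r.snapshot(name): name is "side" or "top" or "wrist"; returns a dict with "pixels" (384x512x3 uint8, red, green, blue), "camera_matrix" (3x3 intrinsics, pixels), "xyz" and "orientation" of the camera in the world. Camera axes: x right, y down, z forward; pixel columns grow to the right and rows downward; lengths in mm; the calibration is good to about 2 mm. A picture is of the moment at which its call begins. There is no depth.
- r.hand_in(): hands the job in, once; it reports no verdict.
The state is a dict: "time": time; "joint_pos": joint angles; "qd": joint speeds; "joint_efforts": joint torques, N m; "tool_pos": TCP position; "tcp_rot": TCP orientation; "ft_force": force on the tool from outside, world axes, zero at the start; "wrist_torque": the same for the moment, N m; "finger_gap": finger opening in mm.
Only numpy, scipy, OpenCV 4.12 (cv2) and the standard library are available. Lean on these libraries where they do the work, as an engineer would, in place of code of your own. Each camera call takes 0.05 s, during which the arm holds its last target.

TASK

The drip tray under the injector drain stand has to come out for emptying, and its pull eye sits back under the ledge where no hand goes. Take the draw hook from its rest, reach it under the ledge, feel for the eye with the prong, catch it and gently draw the tray forward all the way to its stop, keeping your hand off the stand and its tray. Then lay the hook back in the two forks of its rest as it lay before, prong down, and leave the tray out and the standing nozzles upright.

Things in the scene. Friction and masses are not known exactly. Their poses are not given: they have to be found in the camera images.
- draw_hook: Hand hook lying level in its rest, 0.22 kg, balanced near its origin, which is on the rod's axis in the middle of the black grip. x along the rod to the prong, z up. Grip x -46 to 42, 17 wide in y, 24 high: take it across y at the origin. Hand guard, a steel disc of 38, at x 43 to 47. A 7 mm tang goes back to x -82.
- prong_end (a point): End of the hook's prong. The 7 mm round rod runs along the hook's x axis to x = 140 and there turns straight down into a 7 mm prong with a round end; this point is that end, 140 ahead of the hook's origin and 21 below the rod's axis.
- hook_rest: Fixed rest of the hook: dark base plate 160 x 60 x 6 with two upward V forks of 6 mm bar (90 degrees, 38 wide between tips, tops about 73 above the bench) at x -63 and x +64, carrying the tang and the rod. Origin on the bench under the hook's place, x along the hook to the prong.
- rest_seat (a point): Where the hook's origin lies when it is in place: 60 mm above the rest's origin. The hook may lie a few mm to either side along x.
- drain_stand: Fixed grey sheet-steel stand, 240 wide (y) and 262 deep (x), with a bar grating on which injectors drain (up to 140 high). Origin on the bench under the middle of its front lip; x points into the stand, y left. From x 0 to 70 the space under the ledge is open to front and sides, down to the bench; at x 70 is the tray's front (shut), 14 to 53 high.
- lip_edge (a point): Middle of the lower edge of the ledge's front lip, 70 above the bench (behind the lip the underside is 82 high). With the rod's axis 59 above the bench the hook passes under the lip and over the eye.
- pin_line (a point): Middle of the line, along the stand's y, on which the eye's upright pin lies when the tray is shut: 58 behind the lip, 28 above the bench. The pin's bracket is clamped to a rail on the tray's front, anywhere from 60 mm left to 60 mm right of here, not measured. It does not shift.
- eye_line (a point): 22 in front of pin_line. The draw eye is a level flat steel eye, 6 thick, hole 16, outer diameter 32, mid-height 28, its centre 22 from its pin. It swings about the pin up to 0.5 rad either side of straight ahead (-x), but stiffly (7 N at the eye), so it stays where it is; angle not measured. The prong enters it from above: with its end 19 above the bench it is well through.
- drip_tray (a joint): How far the tray is drawn out along the stand's -x, in m: 0 shut (it may start up to 0.006 out), 0.105 at its stop. It carries rail, pin and eye with it, slides stiffly (5 to 8 N) and stays where it is left. More than 25 N on the hook bends the eye or its rail.
- nozzle_a: Injector nozzle of steel, 18 diameter, 54 high, standing loose left of the stand; origin at the centre of its foot, z up.
- nozzle_b: A second one like it, near the first.
- nozzle_c: A third one like it, near the first.

How it is judged (in metres and radians):
On the way, in this order (a step that is already met when the one before it is completed fails the run):
1. the hook has been taken from its rest (distance between draw_hook and rest_seat above 0.06 m), for 0.2 s.
2. the tray has been drawn out to its stop (value of joint drip_tray above 0.1 m), for 0.2 s.
At the end, for the whole second after the job is handed in: The tray is out within 6 mm of its stop; the hook lies at rest in both forks, within 15 mm of its place along the rest, 4 mm in height and 0.08 rad in direction, prong down (within 0.6 rad); the three nozzles stand (value of joint drip_tray above 0.099 m and horizontal distance between draw_hook and rest_seat below 0.015 m and z of draw_hook in the frame of hook_rest between 0.056 and 0.064 m and angle between the x axis of draw_hook and the x axis of hook_rest, either way round below 0.08 rad and angle between draw_hook's own z axis and vertical below 0.6 rad and linear speed of draw_hook below 0.02 m/s and angle between each of nozzle_a, nozzle_b, nozzle_c's own z axis and vertical below 0.3 rad); the robot touches nothing.
It fails at once if the hook was forced against the stand, tray or eye (over 25 N) (contact force between draw_hook and drain_stand above 25 N).
It fails at once if the hand touched the stand or its tray (contact force between any of the fingers, the arm and drain_stand above 2 N).
It fails at once if a standing nozzle was knocked over (angle between any of nozzle_a, nozzle_b, nozzle_c's own z axis and vertical above 0.5 rad).
It also fails if it takes over 61 s, if anything falls off the work surface, if the arm or the gripper's body presses on something with over 40 N, if the wrist force passes 120 N, or if a joint passes its speed limit or range.

## Working session

There is one attempt and no reset: what is moved stays moved. The work goes in short steps, Python scripts to look and compute and a tool call to move; the robot and the scene stay as the last step left them, time stands still between calls to the robot, and variables do not carry over. Pictures are saved under pics/ and viewed, and the job is handed in when it is done.

Besides the shell and the picture viewer there is one more tool, called as name([rows], argument=value, ...), one row to a line, values as JSON. drive_tool: Moves the arm, as the interface text tells. Its arguments: {"type":"object","properties":{"moves":{"type":"array","items":{"type":"array"}},"fingers":{"type":"number"},"squeeze":{"type":"number"}},"required":["moves"]}

```bash
mkdir -p pics; ls; python3 - <<'E'
from bench import r
import cv2,json,numpy as np
s=r.sense();print(s)
for n in ["side","top","wrist"]:
    d=r.snapshot(n)
    cv2.imwrite(f"pics/{n}0.png",d["pixels"][:,:,::-1])
    print(n,np.array(d["camera_matrix"]).tolist(),d["xyz"],d["orientation"])
E
```

```text
pics
{'time': 0.0, 'joint_pos': array([ 6.33444370e+01,  7.51536142e+00,  8.53310791e+01,  3.31492899e-03,
        8.72606393e+01, -4.89250369e+00]), 'qd': array([ 0.00614296,  0.12164868, -0.02331396,  0.00653904, -0.04058287,
        0.01802415]), 'joint_efforts': array([ 1.14999068e-03, -5.69429862e+01, -5.00525057e+01, -3.20188728e-04,
        1.54939236e-02,  1.28139436e-04]), 'tool_pos': array([222.18496038, 556.79089086, 252.2244981 ]), 'tcp_rot': array([-1.79893593e+02, -1.24312411e-02,  1.58236768e+02]), 'ft_force': array([ 0.23251192, -0.87339261,  0.86122744]), 'wrist_torque': array([-0.03938393, -0.03496571, -0.01325592]), 'finger_gap': 85.33482441664061}
side [[439.7185060984636, 0.0, 254.5869081381403], [0.0, 439.7185060984636, 194.90015362791317], [0.0, 0.0, 1.0]] [624.40797269 926.35946901 816.04302095] [-1.27479507e+02 -1.34416798e-01  1.78847719e+02]
top [[391.6115436872319, 0.0, 253.79705216713216], [0.0, 391.6115436872319, 186.27222710743132], [0.0, 0.0, 1.0]] [ 364.67237305  -64.5684267  1248.86983831] [-168.8511962    -0.17155167  -89.97413383]
wrist [[271.9232231240113, 0.0, 254.3505533259174], [0.0, 271.9232231240113, 192.35511803278], [0.0, 0.0, 1.0]] [154.96040927 584.13865252 374.54119926] [1.63091649e+02 1.05560456e-01 6.82975027e+01]
```

View pics/side0.png

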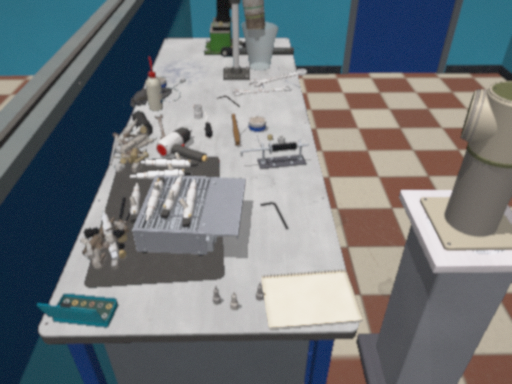

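View pics/top0.png

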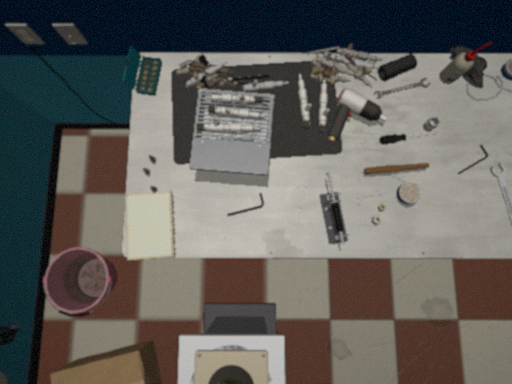

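View pics/wrist0.png

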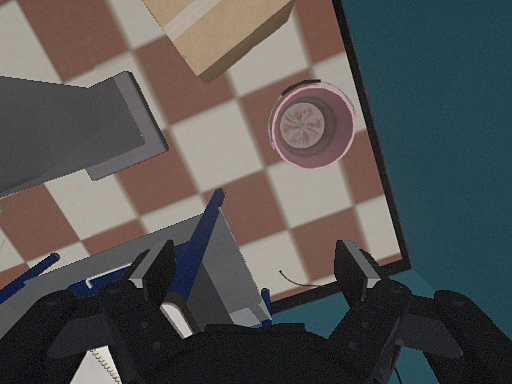

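```bash
cat > h.py <<'E'
import numpy as np,cv2
from scipy.spatial.transform import Rotation as Ro
from bench import r
def snap(n,fn):
    d=r.snapshot(n); cv2.imwrite(f"pics/{fn}.png",d["pixels"][:,:,::-1])
    np.savez(f"pics/{fn}.npz",K=d["camera_matrix"],t=d["xyz"],o=d["orientation"]); return d
def cam(fn):
    c=np.load(f"pics/{fn}.npz"); return c["K"],c["t"],Ro.from_euler('xyz',c["o"],degrees=True).as_matrix()
def proj(fn,P):
    K,t,R=cam(fn); q=(np.atleast_2d(P)-t)@R@K.T; return q[:,:2]/q[:,2:]
def back(fn,uv,z):
    K,t,R=cam(fn); uv=np.atleast_2d(uv); d=np.c_[uv,np.ones(len(uv))]@np.linalg.inv(K).T@R.T
    return t+d*((z-t[2])/d[:,2])[:,None]
def tri(obs):
    A=np.zeros((3,3));b=np.zeros(3)
    for fn,uv in obs:
        K,t,R=cam(fn); d=R@np.linalg.inv(K)@np.r_[uv,1]; d/=np.linalg.norm(d); M=np.eye(3)-np.outer(d,d); A+=M;b+=M@t
    return np.linalg.solve(A,b)
def crop(fn,u0,v0,u1,v1,s,out):
    im=cv2.imread(f"pics/{fn}.png")[v0:v1,u0:u1]
    im=cv2.resize(im,None,fx=s,fy=s,interpolation=cv2.INTER_CUBIC)
    im=cv2.convertScaleAbs(im,alpha=1.3,beta=10)
    st=10 if s>=5 else 20
    for u in range((u0//st+1)*st,u1,st):
        cv2.putText(im,str(u),((u-u0)*s,9),0,.35,(0,0,255),1); cv2.line(im,((u-u0)*s,10),((u-u0)*s,16),(0,0,255),1)
    for v in range((v0//st+1)*st,v1,st):
        cv2.putText(im,str(v),(0,(v-v0)*s+4),0,.35,(0,0,255),1); cv2.line(im,(24,(v-v0)*s),(30,(v-v0)*s),(0,0,255),1)
    cv2.imwrite(f"pics/{out}.png",im)
E
python3 - <<'E'
from h import *
for n in ["side","top"]: snap(n,n+"1")
crop("side1",240,120,330,190,8,"s1a"); crop("top1",300,160,370,260,6,"t1a"); crop("side1",110,160,260,260,5,"s1b"); crop("top1",170,75,290,195,5,"t1b")
E
```

```text
(no output)
```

View pics/s1a.png

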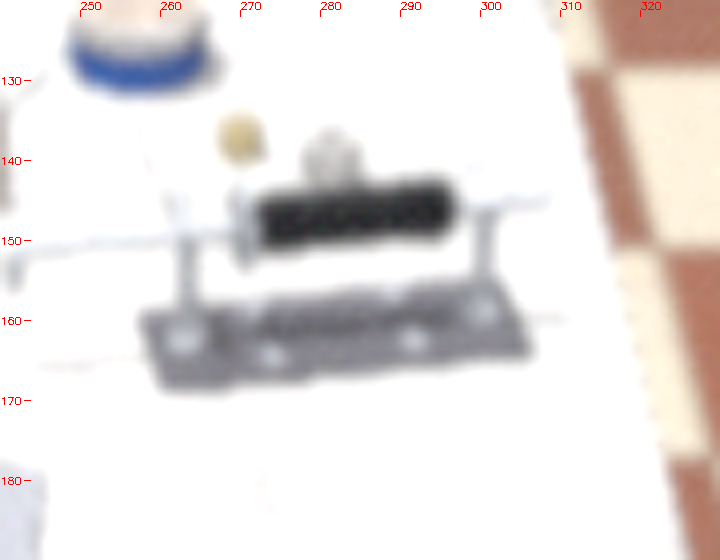

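View pics/t1a.png

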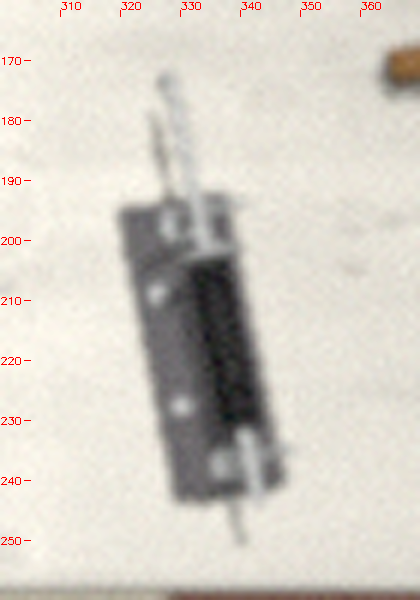

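View pics/s1b.png

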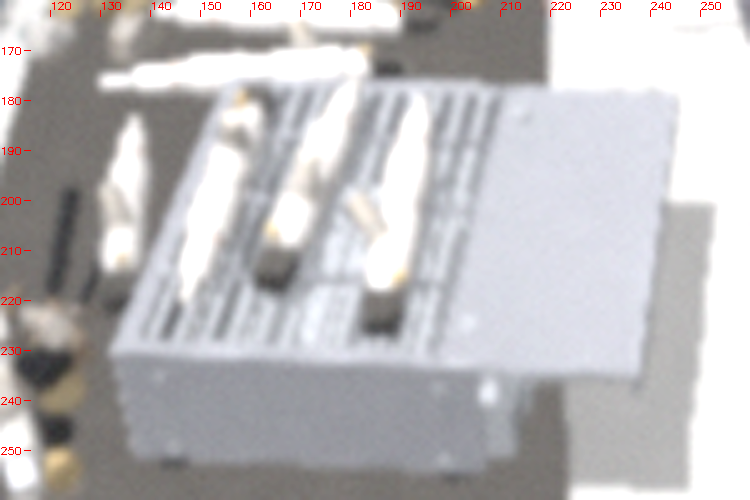

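View pics/t1b.png

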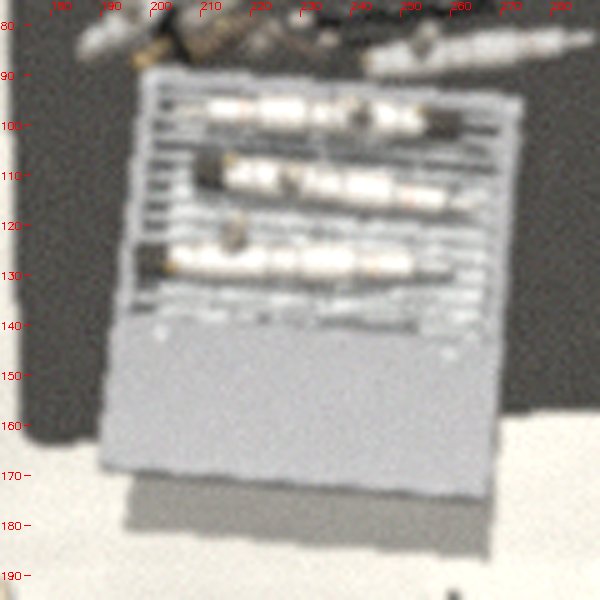

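```bash
python3 - <<'E'
from h import *
np.set_printoptions(precision=1,suppress=True)
print("rod z60 top",back("top1",[(327,172.5),(334.5,201),(337,216.5),(340,231),(342.5,243)],60))
print("rod z60 side",back("side1",[(241,152),(269,149.3),(271,148.3),(295.5,146),(307,145)],60))
print("guard tri",tri([("top1",(334.5,201)),("side1",(269.5,149.5))]))
print("base plate top",back("top1",[(320,195),(337.5,192),(347,240),(329,243.5)],6))
print("base plate side",back("side1",[(257,159.5),(299.5,154.5),(305.5,164),(259.5,168.5)],6))
print("stand top z86",back("top1",[(189.5,168),(266,174),(271,96),(198,90)],84))
print("stand side",back("side1",[(244,179),(237,235),(131.5,230)],84))
print("tri corners",tri([("top1",(189.5,168)),("side1",(237,235))]),tri([("top1",(266,174)),("side1",(244,179))]))
print("nozzles top",back("top1",[(153,160),(148,172),(155,189)],20))
print("nozzles side",back("side1",[(217,301),(235,307),(260,297)],5))
E
```

```text
rod z60 top [[ 643.  -296.2   60. ]
 [ 553.1 -316.1   60. ]
 [ 505.3 -321.8   60. ]
 [ 461.2 -329.1   60. ]
 [ 425.2 -335.1   60. ]]
rod z60 side [[ 642.2 -288.4   60. ]
 [ 550.8 -303.5   60. ]
 [ 543.9 -309.6   60. ]
 [ 462.2 -322.8   60. ]
 [ 423.4 -328.5   60. ]]
guard tri [ 551.3 -317.2   51.7]
base plate top [[ 581.2 -281.5    6. ]
 [ 591.1 -338.3    6. ]
 [ 437.3 -362.     6. ]
 [ 426.4 -304.9    6. ]]
base plate side [[ 589.1 -326.5    6. ]
 [ 442.1 -355.6    6. ]
 [ 428.1 -296.3    6. ]
 [ 582.3 -272.1    6. ]]
stand top z86 [[ 651.   128.7   84. ]
 [ 632.4 -105.2   84. ]
 [ 886.6 -122.5   84. ]
 [ 906.6  109.9   84. ]]
stand side [[ 632.4 -103.7   84. ]
 [ 649.7  132.2   84. ]
 [ 911.   109.4   84. ]]
tri corners [650.7 129.2  81.6] [ 632.5 -105.2   83. ]
nozzles top [[693.2 258.3  20. ]
 [653.3 272.4  20. ]
 [597.7 247.2  20. ]]
nozzles side [[695.9 269.2   5. ]
 [654.2 287.1   5. ]
 [596.5 259.4   5. ]]
```

```bash
cat >> h.py <<'E'
d0=np.load("pics/wrist0.npz") if __import__('os').path.exists("pics/wrist0.npz") else None
SY=-4.3; SO=np.array([641.5,12.,0])
def stand(P): return SO+np.atleast_2d(P)@Ro.from_euler('z',SY,degrees=True).as_matrix().T
E
python3 - <<'E'
from h import *
np.set_printoptions(precision=1,suppress=True)
# tool->cam from start values
K=np.array([[271.92,0,254.35],[0,271.92,192.36],[0,0,1]])
Tt=np.array([222.18,556.79,252.22]);Rt=Ro.from_euler('xyz',[-179.89,-.012,158.24],degrees=True).as_matrix()
Ct=np.array([154.96,584.14,374.54]);Rc=Ro.from_euler('xyz',[163.09,.1056,68.2975],degrees=True).as_matrix()
tc=Rt.T@(Ct-Tt);Rtc=Rt.T@Rc;print(tc,Rtc)
np.savez("tc.npz",tc=tc,Rtc=Rtc,K=K)
ys=np.arange(-75,76,10.);tg=stand(np.c_[36+0*ys,ys,28+0*ys]);Rs=Ro.from_euler('z',SY,degrees=True).as_matrix()
best=[]
for yaw in range(-180,180,10):
  R=Ro.from_euler('xyz',[180,0,yaw],degrees=True).as_matrix()
  for x in range(350,620,20):
    for y in range(-250,251,25):
      for z in range(40,240,20):
        T=np.array([x,y,z]);
        if not 350<np.hypot(x,y)<800: continue
        C=T+R@tc; q=(tg-C)@(R@Rtc)@K.T; uv=q[:,:2]/q[:,2:]
        cs=Rs.T@(C-SO)
        f=cs[0]/(cs[0]-36); zl=C[2]+(28-C[2])*f  # z of ray at lip
        ok=(q[:,2]>0)&(uv[:,0]>3)&(uv[:,0]<509)&(uv[:,1]>3)&(uv[:,1]<384)
        m=(uv[:,1]<235)|(((uv[:,0]<120)|(uv[:,0]>390))&(uv[:,1]<285))
        if cs[0]>-20 or zl>62: continue
        ts=Rs.T@(T-SO)
        if ts[0]>-90: continue
        best.append(((ok&m).sum(),-np.linalg.norm(C-tg.mean(0)),yaw,x,y,z,uv[0],uv[-1],zl))
best.sort(key=lambda b:b[:2],reverse=True)
for b in best[:12]:print(*b)
E
```

```text
[  72.6    0.2 -122.3] [[ 0.  -1.  -0.3]
 [ 1.   0.   0. ]
 [-0.  -0.3  1. ]]
12 -464.82827254156103 110 370 25 220 [436.3 306.6] [507.7 214.6] 61.539868820103834
11 -430.247845380124 110 390 -25 200 [453.5 281.9] [535.4 176.1] 61.77785370671654
11 -437.05064578238455 110 390 25 200 [432.8 312.8] [508.5 215.5] 61.378910205707825
11 -458.4378523086978 110 370 -25 220 [456.  277.3] [532.9 177.7] 61.91677170011769
11 -460.1671892350856 -130 390 100 220 [ -5.6 216.3] [ 82.9 299. ] 61.68033684399353
11 -460.9666947748954 110 370 0 220 [446.  292.2] [520.  196.6] 61.72726731869636
11 -462.75390690995505 -130 390 125 220 [-23.1 201.6] [ 68.4 287. ] 61.49345805643708
11 -466.46700599699307 120 370 -25 220 [428.3 305.2] [514.5 222.4] 60.828779698748576
10 -402.01652123160295 130 430 -50 180 [397.3 314.9] [506.9 235. ] 61.728278519567596
10 -402.07107888912714 110 410 -25 180 [450.7 287.2] [538.4 174.1] 61.620070752860215
10 -404.9520733881318 110 410 0 180 [439.5 303.9] [523.5 195.8] 61.406876470811255
10 -430.28411664503284 130 410 -50 200 [399.8 312. ] [501.9 237.4] 61.87963607672344
```

drive_tool([
  [[10,-32,0],-3],
  [[20,-65,0],-6],
  [[32,-100,0],-9],
  [[43,-135,0],-12],
  [[54,-170,0],-15],
  [[65,-205,0],-18],
  [[76,-240,0],-21],
  [[87,-275,0],-24],
])

```text
time: 0.92
tool_pos: [309.4, 280.7, 253.2]
tcp_rot: [180.0, 0.0, 134.1]
ft_force: [1.0, -0.6, -0.1]
finger_gap: 85.0
```

drive_tool([
  [[10,-32,-6],-3],
  [[20,-65,-12],-6],
  [[32,-100,-20],-9],
  [[43,-135,-28],-12],
  [[54,-170,-36],-15],
  [[65,-205,-44],-18],
  [[76,-240,-50],-21],
  [[81,-257,-52],-24],
])

```text
time: 1.58
tool_pos: [390.5, 21.9, 200.4]
tcp_rot: [-180.0, 0.1, 110.0]
ft_force: [0.7, 0.4, -0.7]
finger_gap: 85.5
```

```bash
python3 - <<'E'
from h import *
s=r.sense();print(s["time"],s["tool_pos"],s["tcp_rot"],s["joint_pos"])
snap("wrist","w2"); crop("w2",312,130,512,384,3,"w2a")
E
```

```text
1.5833 [390.48507253  21.93144214 200.39100974] [-1.79951169e+02  5.17090255e-02  1.09975866e+02] [-4.24831550e+00 -2.53869652e+01  1.20257771e+02 -6.74328932e-02
  8.51525120e+01 -2.42184473e+01]
```

View pics/w2a.png

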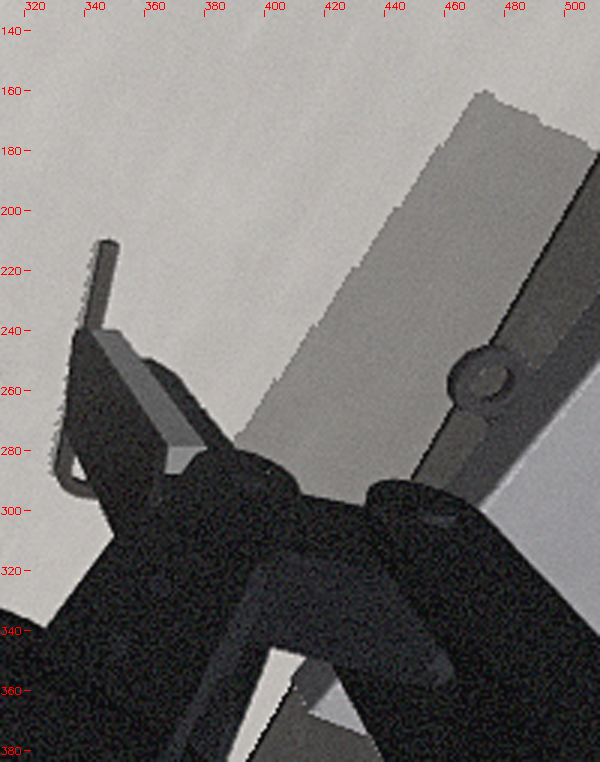

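View pics/w2.png

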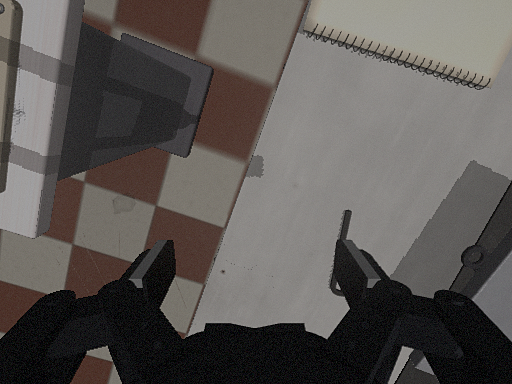

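```bash
python3 - <<'E'
from h import *
crop("w2",440,140,512,320,4,"w2b"); crop("w2",445,230,512,290,10,"w2c")
print(back("w2",[(472.5,257),(476,256.3)],28),back("w2",[(472.5,257)],31),back("w2",[(474,161)],0))
E
```

```text
[[675.62369624  20.56923756  28.        ]
 [679.08814853  22.85830471  28.        ]] [[672.47734891  21.29022025  31.        ]] [[633.80976268 125.78537214   0.        ]]
```

View pics/w2b.png

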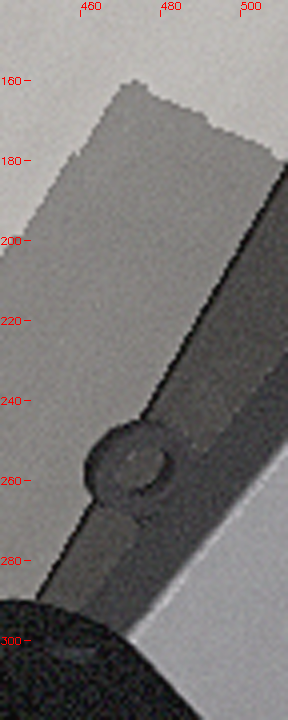

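View pics/w2c.png

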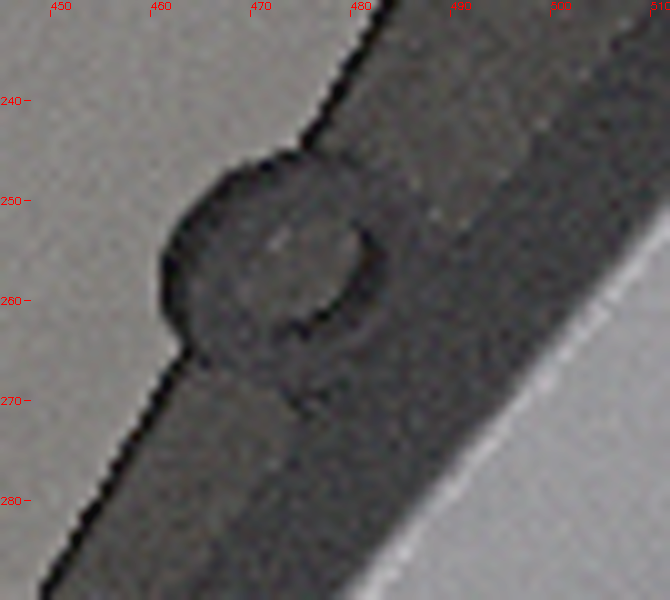

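```bash
python3 - <<'E'
from h import *
crop("w2",445,230,512,290,10,"o")
out=[]
for i,(x,y) in enumerate([(675,22),(677,22),(677,24)]):
    im=cv2.imread("pics/o.png")
    a=np.linspace(0,2*np.pi,60)
    for rr,z,c in [(16,31,(0,255,0)),(16,25,(0,160,0)),(8,31,(0,255,255)),(8,25,(0,128,255))]:
        uv=proj("w2",np.c_[x+rr*np.cos(a),y+rr*np.sin(a),z+0*a]); p=((uv-[445,230]+.5)*10).astype(np.int32)
        cv2.polylines(im,[p],True,c,1)
    out.append(im[100:450,100:480])
im=np.hstack(out); cv2.imwrite("pics/ov.png",cv2.resize(im,None,fx=.7,fy=.7))
E
```

```text
(no output)
```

View pics/ov.png

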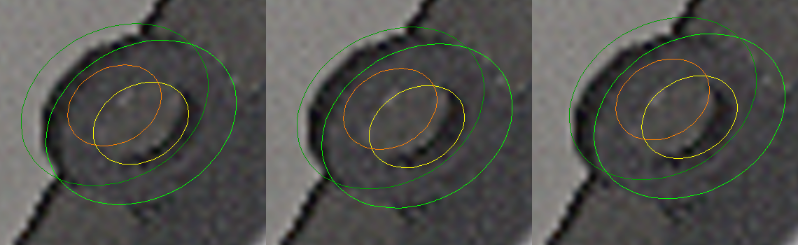

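drive_tool([
  [[6,-20,0],-6],
  [[13,-42,0],-12],
  [[20,-64,0],-18],
  [[28,-86,0],-25],
  [[35,-108,0],-31],
  [[42,-130,0],-37],
  [[50,-152,0],-44],
  [[57,-174,0],-50],
])

```text
time: 2.3
tool_pos: [447.8, -149.6, 201.3]
tcp_rot: [180.0, -0.0, 59.9]
ft_force: [0.2, -0.1, 0.1]
finger_gap: 85.6
```

drive_tool([
  [[6,-20,0],-6],
  [[13,-42,0],-12],
  [[20,-64,0],-18],
  [[28,-86,0],-25],
  [[35,-108,0],-31],
  [[42,-130,0],-37],
  [[50,-152,-5],-44],
  [[57,-170,-10],-50.5],
])

```text
time: 2.97
tool_pos: [505.0, -320.1, 191.5]
tcp_rot: [180.0, -0.0, 9.4]
ft_force: [0.7, -0.3, 0.5]
finger_gap: 85.2
```

```bash
python3 - <<'E'
from h import *
s=r.sense();print(s["time"],s["tool_pos"],s["tcp_rot"],s["joint_pos"])
snap("wrist","w3"); crop("w3",150,20,350,384,2,"w3a")
E
```

```text
2.9667 [ 505.03802963 -320.14823217  191.49998631] [ 1.79954984e+02 -3.31031087e-02  9.38985387e+00] [-3.72789853e+01  9.15161696e+00  8.99326380e+01 -6.89875030e-03
  8.08602850e+01  4.33322663e+01]
```

View pics/w3.png

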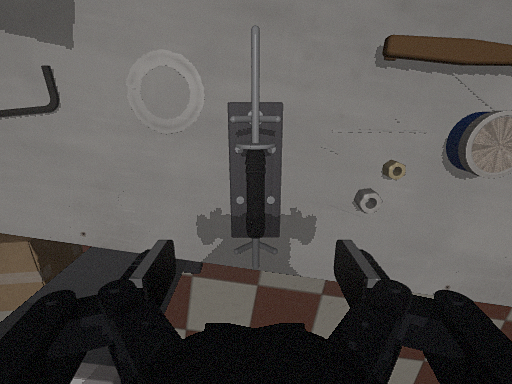

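View pics/w3a.png

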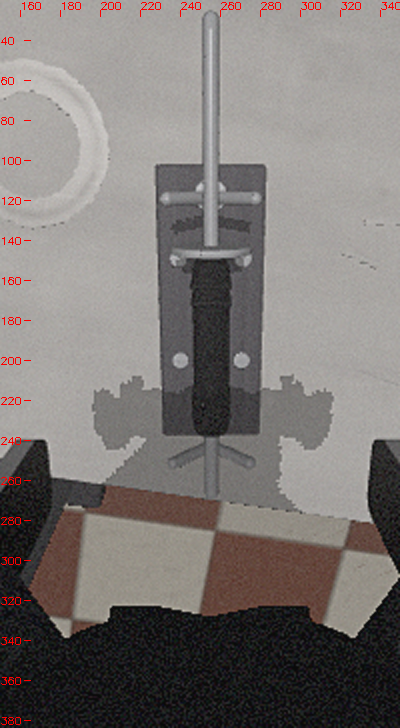

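```bash
python3 - <<'E'
from h import *
np.set_printoptions(precision=1,suppress=True)
p=back("w3",[(255,26),(255,143.5),(255.3,236),(255.5,268)],60);print(p, np.degrees(np.arctan2(*(p[0]-p[-1])[1::-1])))
b=back("w3",[(228,102.5),(282.5,102.5),(230.5,237),(280,237)],6);print(b,b.mean(0))
E
```

```text
[[ 644.9 -298.3   60. ]
 [ 550.4 -314.1   60. ]
 [ 457.8 -329.9   60. ]
 [ 420.9 -336.3   60. ]] 9.619689419128415
[[ 582.5 -279.5    6. ]
 [ 592.1 -337.3    6. ]
 [ 425.5 -304.2    6. ]
 [ 435.6 -365.     6. ]] [ 508.9 -321.5    6. ]
```

drive_tool([
  [[-1,-1,-20],0.2],
  [[-2,-2,-42],0.2],
  [[-2,-2,-64],0.2],
  [[-2,-2,-86],0.2],
  [[-2,-2,-106],0.2],
  [[-2,-2,-118],0.2],
  [[-2,-2,-126],0.2],
  [[-2,-2,-128.5],0.2],
], fingers=60)

```text
time: 3.68
tool_pos: [501.8, -320.0, 61.4]
tcp_rot: [-179.9, 0.1, 10.0]
ft_force: [0.2, 0.4, 0.0]
finger_gap: 60.0
```

drive_tool([
  [[0,0,0],0],
  [[0,0,0],0],
  [[0,0,0],0],
  [[0,0,0],0],
  [[0,0,0],0],
  [[0,0,0],0],
  [[0,0,0],0],
  [[0,0,0],0],
], fingers=8, squeeze=50)

```text
time: 4.35
tool_pos: [503.3, -321.4, 64.2]
tcp_rot: [179.9, -0.1, 9.9]
ft_force: [0.1, 0.1, 5.6]
finger_gap: 16.6
```

drive_tool([
  [[0,0,0],0],
  [[0,0,0],0],
  [[0,0,0],0],
  [[0,0,0],0],
  [[0,0,0],0],
  [[0,0,0],0],
  [[0,0,0],0],
  [[0,0,0],0],
])

```text
time: 5.02
tool_pos: [503.3, -321.4, 64.2]
tcp_rot: [179.9, -0.1, 9.9]
ft_force: [-0.6, 0.6, 6.2]
finger_gap: 16.4
```

```bash
python3 - <<'E'
from h import *
s=r.sense();print(s["time"],s["tool_pos"],s["tcp_rot"],s["ft_force"],s["finger_gap"])
snap("wrist","w4");snap("side","s4"); crop("s4",220,90,330,190,6,"s4a")
E
```

```text
5.0167 [ 503.26788147 -321.36683434   64.20688904] [ 1.79902443e+02 -9.54676098e-02  9.93252666e+00] [-0.60874858  0.60043812  6.22704777] 16.43371525878518
```

View pics/w4.png

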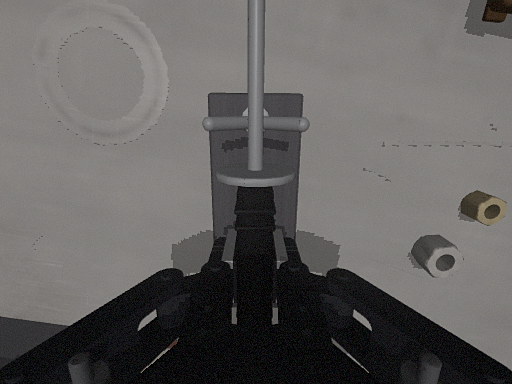

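View pics/s4a.png

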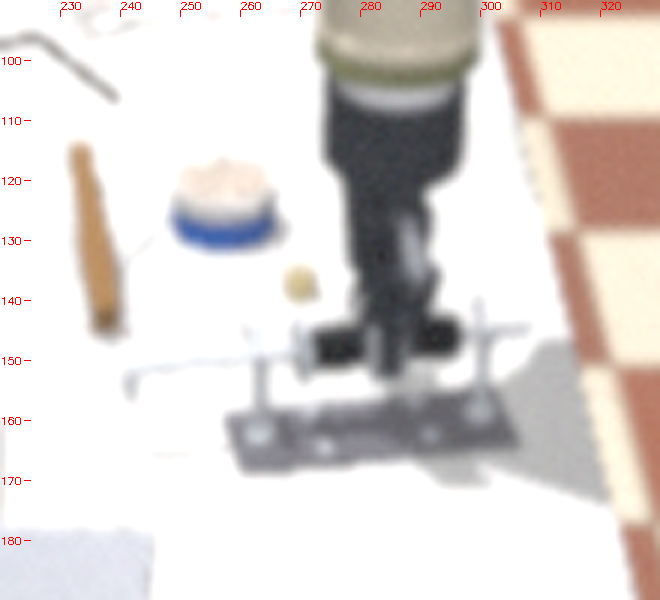

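drive_tool([
  [[0,0,4],0],
  [[0,0,12],0],
  [[0,0,22],0],
  [[0,0,34],0],
  [[0,0,46],0],
  [[0,0,58],0],
  [[0,0,66],0],
  [[0,0,70],0],
])

```text
time: 5.78
tool_pos: [503.3, -321.4, 135.4]
tcp_rot: [179.9, -0.1, 9.9]
ft_force: [0.2, 0.2, -1.7]
finger_gap: 16.2
```

drive_tool([
  [[-1,12,0],0],
  [[-2,34,0],-1],
  [[-4,57,0],-2],
  [[-6,80,0],-3],
  [[-8,104,0],-4],
  [[-9,128,0],-5],
  [[-11,152,0],-6],
  [[-13,176,0],-7],
])

```text
time: 6.45
tool_pos: [488.4, -142.7, 132.0]
tcp_rot: [-180.0, 0.1, 2.9]
ft_force: [-0.2, 0.9, -1.7]
finger_gap: 16.1
```

drive_tool([
  [[-2,24,0],-1],
  [[-3,48,0],-2],
  [[-5,72,0],-3],
  [[-7,96,0],-4],
  [[-9,120,0],-5],
  [[-10,144,0],-6],
  [[-11,168,0],-7],
  [[-12,184,0],-7.2],
])

```text
time: 7.12
tool_pos: [476.1, 41.8, 132.0]
tcp_rot: [-180.0, 0.1, -4.3]
ft_force: [0.1, 0.1, -1.8]
finger_gap: 16.0
```

drive_tool([
  [[0,0,-4],0],
  [[0,0,-10],0],
  [[0,0,-18],0],
  [[0,0,-26],0],
  [[0,0,-34],0],
  [[0,0,-40],0],
  [[0,0,-40],0],
  [[0,0,-40],0],
])

```text
time: 7.78
tool_pos: [476.9, 38.9, 92.1]
tcp_rot: [180.0, 0.1, -4.3]
ft_force: [0.5, -0.3, -1.1]
finger_gap: 16.5
```

```bash
python3 - <<'E'
from h import *
s=r.sense();print(s["time"],s["tool_pos"],s["tcp_rot"],s["ft_force"],s["finger_gap"])
for n,f in (("wrist","w5"),("side","s5"),("top","t5")): snap(n,f)
crop("s5",190,140,310,260,6,"s5a");crop("t5",180,130,300,250,6,"t5a")
E
```

```text
7.7833 [476.93053578  38.9078067   92.05500852] [ 1.79996305e+02  8.65600662e-02 -4.30116288e+00] [ 0.52966921 -0.28252921 -1.06015802] 16.522895017168103
```

View pics/w5.png

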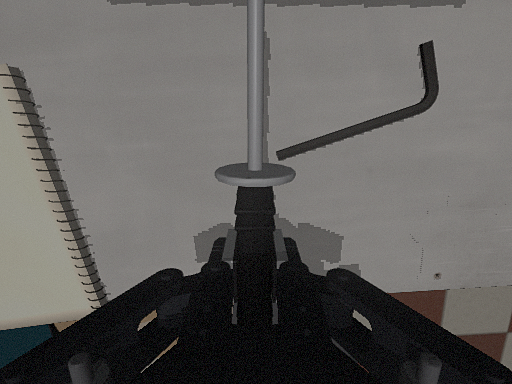

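View pics/s5a.png

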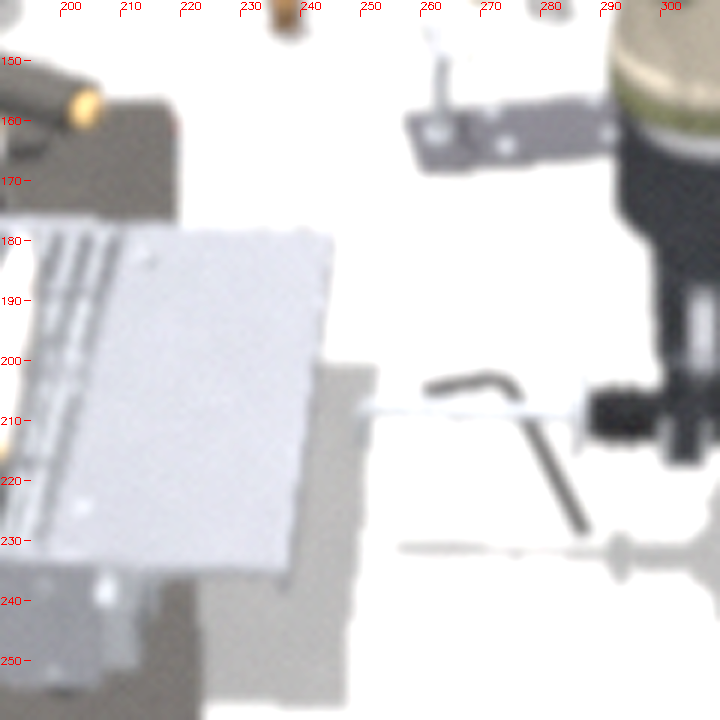

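View pics/t5a.png

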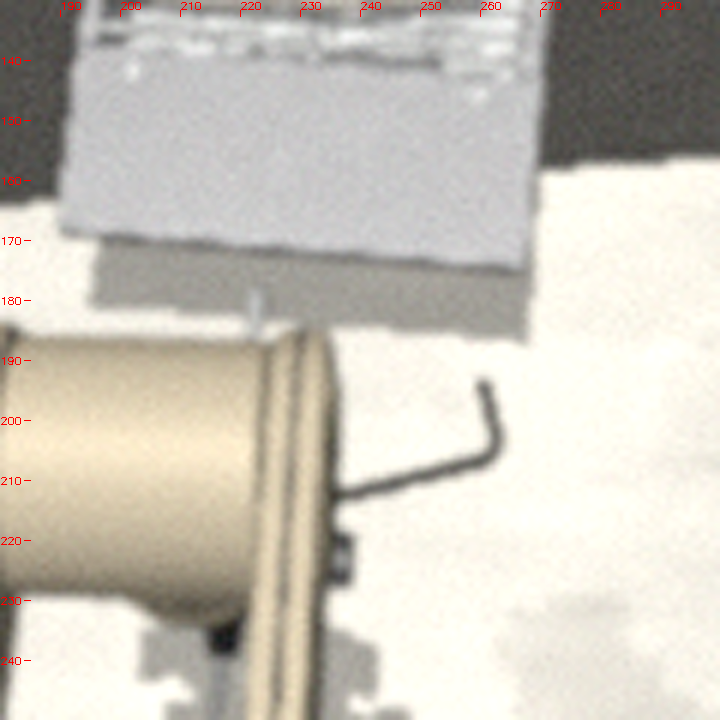

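```bash
python3 - <<'E'
from h import *
np.set_printoptions(precision=1,suppress=True)
print(tri([("top","x")]) if 0 else tri([("t5",(220.8,178)),("s5",(248.7,207.7))]))
print(back("t5",(220.8,178),88),back("s5",(248.7,207.7),91))
print("exp px",proj("t5",[620.7,26.9,88]),proj("s5",[620.7,26.9,88]))
print("tip px",proj("s5",[617.2,27.2,67]))
# w5 rod direction
p=back("w5",[(256,3),(255,168)],88);print(p,np.degrees(np.arctan2(*(p[0]-p[1])[1::-1])))
# shadow edge/lip points from top: front edge lines
print(back("t5",[(189.5,168.5),(266,174.5)],82))
E
```

```text
[619.6  32.1  87.9]
[[618.9  32.2  88. ]] [[620.2  35.6  91. ]]
exp px [[222.5 177.4]] [[248.5 206.5]]
tip px [[249.8 212.7]]
[[593.   29.3  88. ]
 [526.1  34.6  88. ]] -4.5439666249553765
[[ 649.9  129.    82. ]
 [ 631.3 -105.2   82. ]]
```

```bash
python3 - <<'E'
from h import *
np.set_printoptions(precision=1,suppress=True)
p=back("w2",[(480.5,289.5),(511,252)],70);Rs=Ro.from_euler('z',SY,degrees=True).as_matrix();print(p,(p-SO)@Rs, np.degrees(np.arctan2(*(p[1]-p[0])[1::-1])))
print(proj("s1",[644.9,-298.3,60]) if 0 else proj("side1",[[644.9,-298.3,60],[644.9,-298.3,39]]))
print((np.array([677.3,22.5,0])-SO)@Rs)
E
```

```text
[[662.2  -0.6  70. ]
 [665.9  49.4  70. ]] [[ 21.6 -11.   70. ]
 [ 21.5  39.1  70. ]] 85.81104245800891
[[240.2 150.4]
 [240.3 155.9]]
[34.9 13.2  0. ]
```

```bash
python3 - <<'E'
from h import *
np.set_printoptions(precision=1,suppress=True)
Rs=Ro.from_euler('z',SY,degrees=True).as_matrix()
f=lambda uv,z:(back("w2",uv,z)-SO)@Rs
print("liplow",f([(490,252),(509,232.5),(474,274),(466,283)],70)); print("top",f([(480.5,289.5),(511,252)],88)); print("dark edge",f([(450,289),(483,232)],0),f([(450,289),(483,232)],14))
crop("w2",452,236,498,284,16,"w2d")
im=cv2.imread("pics/w2d.png"); 
for z in (70,): 
  uv=proj("w2",stand([[0,-40,z],[0,60,z]])); p=((uv-[452,236]+.5)*16).astype(int); cv2.line(im,tuple(map(int,p[0])),tuple(map(int,p[1])),(255,0,0),1)
cv2.imwrite("pics/w2d.png",cv2.convertScaleAbs(im,alpha=1.6))
E
```

```text
liplow [[  1.6  30.1  70. ]
 [  4.9  56.   70. ]
 [  3.    1.8  70. ]
 [  2.1 -10.8  70. ]]
top [[ 0.1 -6.1 88. ]
 [-0.  40.5 88. ]]
dark edge [[ 66.1 -47.1   0. ]
 [ 52.7  42.    0. ]] [[ 51.  -42.6  14. ]
 [ 38.3  42.7  14. ]]
```

View pics/w2d.png

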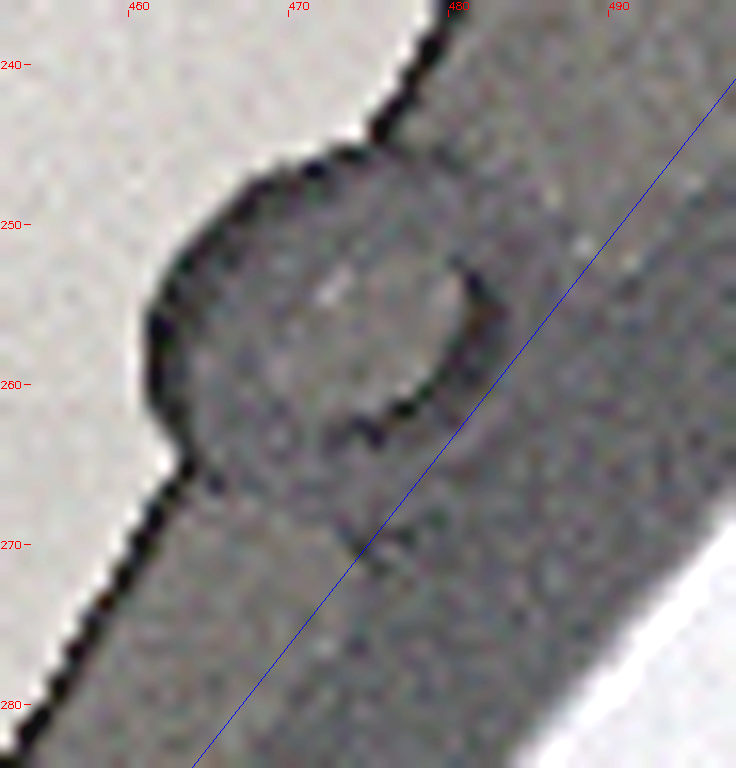

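```bash
python3 - <<'E'
from h import *
o=np.array([477.6,37.6,88]);d=np.array([.997,-.077,0])
print(proj("s5",[o+d*60,o+d*142]))
o=np.array([503,-322.2,60]);d=np.array([.986,.167,0]);print(proj("side1",[o+d*60,o+d*142]))
crop("s5",235,190,295,230,12,"s5b");crop("side1",235,130,295,170,12,"s1c")
cv2.imwrite("pics/cmp.png",np.vstack([cv2.imread("pics/s5b.png"),cv2.imread("pics/s1c.png")])[:,:])
E
```

```text
[[280.24505373 207.60590084]
 [249.04992566 206.42882032]]
[[265.41574071 147.93865395]
 [240.76233801 150.35297874]]
```

View pics/cmp.png

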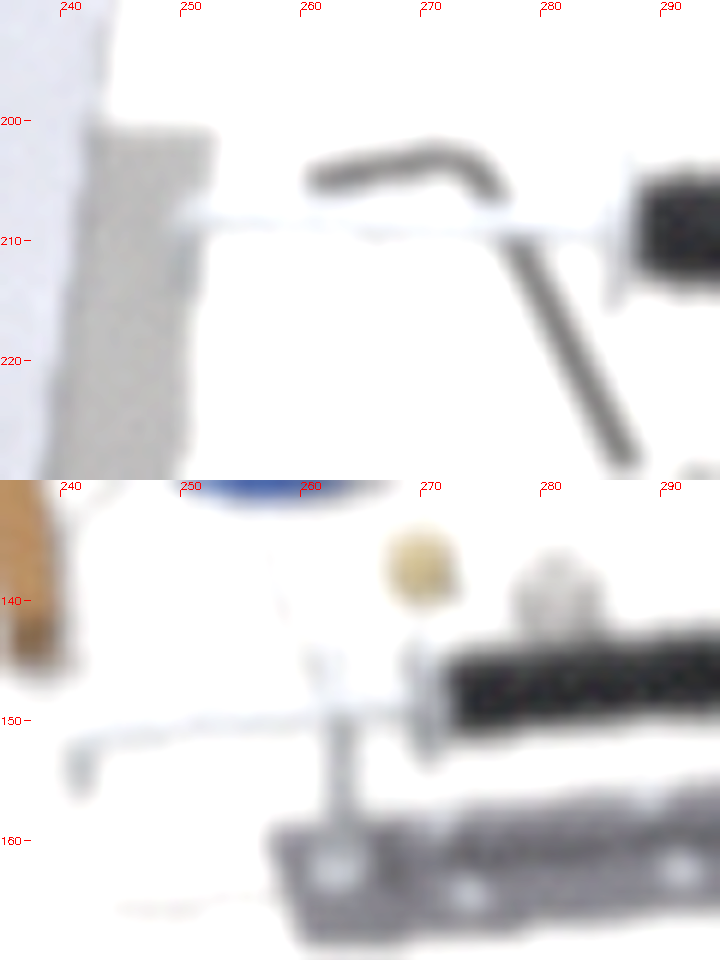

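drive_tool([
  [[0,0,-4],-0.1],
  [[0,0,-9],-0.1],
  [[0,0,-15],-0.1],
  [[0,0,-21],-0.1],
  [[0,0,-26],-0.1],
  [[0,0,-29],-0.1],
  [[0,0,-29],-0.1],
  [[0,0,-29],-0.1],
])

```text
time: 8.6
tool_pos: [477.2, 39.3, 63.4]
tcp_rot: [180.0, 0.0, -4.4]
ft_force: [0.2, 0.4, -2.8]
finger_gap: 16.0
```

drive_tool([
  [[2,-0.2,0],0],
  [[6,-0.5,0],0],
  [[10,-0.8,0],0],
  [[14,-1.1,0],0],
  [[18,-1.4,0],0],
  [[22,-1.7,0],0],
  [[26,-2,0],0],
  [[30,-2.3,0],0],
])

```text
time: 9.27
tool_pos: [507.9, 36.9, 63.8]
tcp_rot: [-180.0, 0.0, -4.4]
ft_force: [-0.4, -0.3, -2.1]
finger_gap: 16.1
```

drive_tool([
  [[4,-0.3,0],0],
  [[8,-0.6,0],0],
  [[12,-0.9,0],0],
  [[16,-1.2,0],0],
  [[20,-1.5,0],0],
  [[24,-1.8,0],0],
  [[28,-2.1,0],0],
  [[30,-2.3,0],0],
])

```text
time: 9.93
tool_pos: [538.0, 34.6, 63.9]
tcp_rot: [-180.0, -0.0, -4.4]
ft_force: [-0.6, 0.5, -2.4]
finger_gap: 16.3
```

```bash
python3 - <<'E'
from h import *
s=r.sense();print(s["time"],s["tool_pos"],s["tcp_rot"],s["ft_force"],s["wrist_torque"])
for n,f in (("wrist","w6"),("side","s6"),("top","t6")): snap(n,f)
crop("s6",180,160,300,260,6,"s6a")
E
```

```text
9.9333 [538.02333612  34.61130414  63.85944252] [-1.79999430e+02 -1.78439512e-02 -4.36131066e+00] [-0.58684181  0.52819316 -2.37584199] [-0.01984196  0.02003215  0.04795117]
```

View pics/s6a.png

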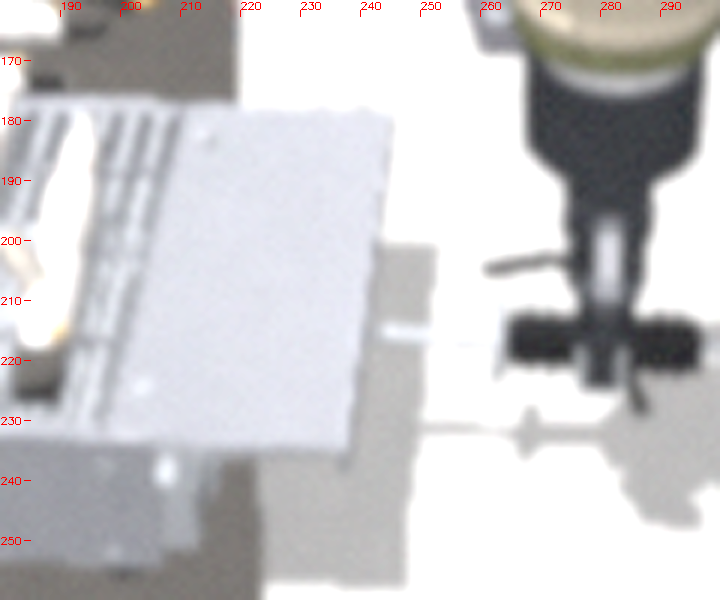

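View pics/w6.png

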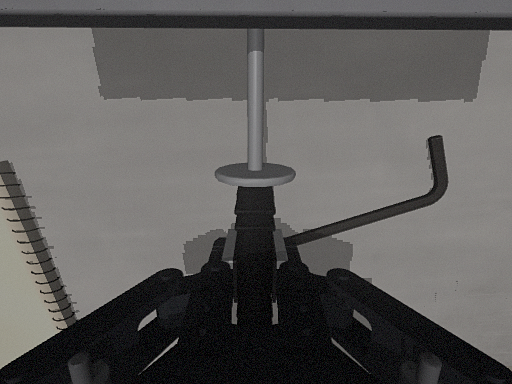

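drive_tool([
  [[0,0,-1.5],0],
  [[0,0,-3],0],
  [[0,0,-4.5],0],
  [[0,0,-6],0],
  [[0,0,-7.5],0],
  [[0,0,-8.5],0],
  [[0,0,-9.5],0],
  [[0,0,-9.5],0],
])

```text
time: 10.75
tool_pos: [537.2, 34.7, 54.0]
tcp_rot: [-180.0, 0.0, -4.4]
ft_force: [-0.1, 0.1, -2.0]
finger_gap: 16.1
```

drive_tool([
  [[0,0,-1.5],0],
  [[0,0,-3],0],
  [[0,0,-4.5],0],
  [[0,0,-6],0],
  [[0,0,-7.5],0],
  [[0,0,-9],0],
  [[0,0,-9.5],0],
  [[0,0,-9.5],0],
])

```text
time: 11.42
tool_pos: [537.2, 34.7, 44.5]
tcp_rot: [180.0, 0.0, -4.4]
ft_force: [-1.1, 0.4, -1.9]
finger_gap: 16.1
```

drive_tool([
  [[-0.7,0,0],0],
  [[-1.5,0.1,0],0],
  [[-2.2,0.2,0],0],
  [[-3,0.2,0],0],
  [[-3.8,0.3,0],0],
  [[-4.5,0.3,0],0],
  [[-5,0.4,0],0],
  [[-5,0.4,0],0],
])

```text
time: 12.08
tool_pos: [532.3, 35.1, 44.8]
tcp_rot: [-180.0, 0.0, -4.4]
ft_force: [0.4, 0.5, -2.3]
finger_gap: 16.1
```

drive_tool([
  [[-0.7,0,0],0],
  [[-1.4,0.1,0],0],
  [[-2.1,0.2,0],0],
  [[-2.8,0.2,0],0],
  [[-3.5,0.3,0],0],
  [[-4,0.3,0],0],
  [[-4,0.3,0],0],
  [[-4,0.3,0],0],
])

```text
time: 12.75
tool_pos: [529.2, 35.2, 45.2]
tcp_rot: [-180.0, -0.1, -4.4]
ft_force: [5.2, -0.4, -3.3]
finger_gap: 16.2
```

drive_tool([
  [[-1,0.1,0],0],
  [[-2.5,0.2,0],0],
  [[-4,0.3,0],0],
  [[-6,0.5,0],0],
  [[-8,0.6,0],0],
  [[-10,0.8,0],0],
  [[-12,0.9,0],0],
  [[-14,1.1,0],0],
])

```text
time: 13.42
tool_pos: [515.2, 36.4, 45.2]
tcp_rot: [-180.0, -0.1, -4.4]
ft_force: [4.9, -1.5, -3.4]
finger_gap: 16.0
```

```bash
python3 - <<'E'
from h import *
s=r.sense();print(s["time"],s["tool_pos"],s["tcp_rot"],s["ft_force"],s["wrist_torque"])
for n,f in (("wrist","w7"),("side","s7")): snap(n,f)
crop("s7",180,160,300,260,6,"s7a")
E
```

```text
13.4167 [515.19283134  36.35161407  45.2325041 ] [-1.79997840e+02 -1.07071492e-01 -4.36703115e+00] [ 4.90043069 -1.48042009 -3.3566681 ] [-0.1348208  -0.67939198 -0.07719958]
```

View pics/w7.png

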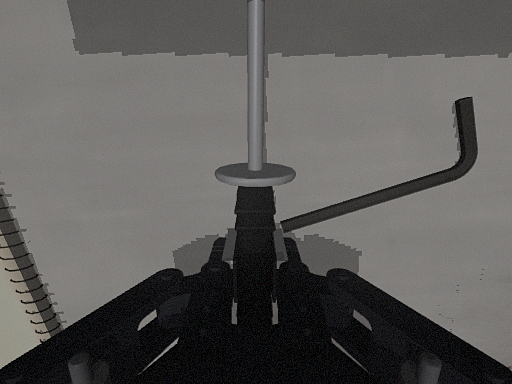

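View pics/s7a.png

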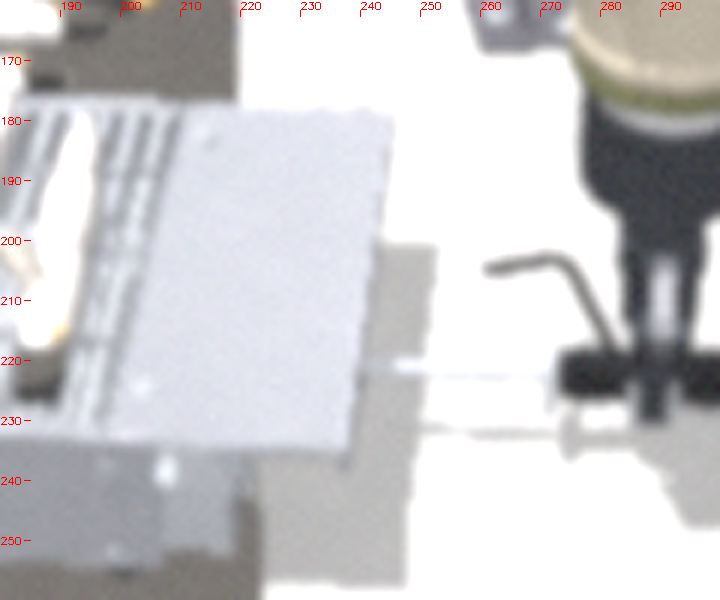

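drive_tool([
  [[-4,0.3,0],0],
  [[-8,0.6,0],0],
  [[-13,1,0],0],
  [[-18,1.4,0],0],
  [[-23,1.7,0],0],
  [[-28,2.1,0],0],
  [[-33,2.5,0],0],
  [[-36,2.7,0],0],
])

```text
time: 14.18
tool_pos: [478.9, 39.1, 45.2]
tcp_rot: [-180.0, -0.1, -4.4]
ft_force: [6.2, 0.0, -3.7]
finger_gap: 16.0
```

drive_tool([
  [[-4,0.3,0],0],
  [[-8,0.6,0],0],
  [[-13,1,0],0],
  [[-18,1.4,0],0],
  [[-23,1.7,0],0],
  [[-28,2.1,0],0],
  [[-33,2.5,0],0],
  [[-36,2.7,0],0],
])

```text
time: 14.85
tool_pos: [442.9, 41.9, 45.3]
tcp_rot: [-180.0, -0.1, -4.4]
ft_force: [5.6, 0.2, -3.3]
finger_gap: 16.1
```

Now slowly toward the stop.

drive_tool([
  [[-1.5,0.1,0],0],
  [[-3,0.2,0],0],
  [[-4.5,0.3,0],0],
  [[-6,0.5,0],0],
  [[-7.5,0.6,0],0],
  [[-9,0.7,0],0],
  [[-10.5,0.8,0],0],
  [[-11,0.8,0],0],
])

```text
time: 15.52
tool_pos: [432.0, 42.6, 45.2]
tcp_rot: [-180.0, -0.1, -4.4]
ft_force: [4.2, -0.1, -2.1]
finger_gap: 16.2
```

drive_tool([
  [[-0.3,0,0],0],
  [[-0.6,0,0],0],
  [[-0.9,0.1,0],0],
  [[-1.2,0.1,0],0],
  [[-1.4,0.1,0],0],
  [[-1.6,0.1,0],0],
  [[-1.8,0.1,0],0],
  [[-2,0.1,0],0],
])

```text
time: 16.18
tool_pos: [430.0, 42.8, 45.1]
tcp_rot: [-180.0, -0.1, -4.4]
ft_force: [5.6, 0.3, -2.7]
finger_gap: 15.9
```

drive_tool([
  [[-0.3,0,0],0],
  [[-0.6,0,0],0],
  [[-0.9,0.1,0],0],
  [[-1.2,0.1,0],0],
  [[-1.4,0.1,0],0],
  [[-1.6,0.1,0],0],
  [[-1.8,0.1,0],0],
  [[-2,0.1,0],0],
])

```text
time: 16.85
tool_pos: [428.6, 42.8, 45.4]
tcp_rot: [-180.0, -0.1, -4.4]
ft_force: [8.2, -0.7, -3.8]
finger_gap: 16.1
```

drive_tool([
  [[-0.2,0,0],0],
  [[-0.4,0,0],0],
  [[-0.6,0,0],0],
  [[-0.8,0,0],0],
  [[-1,0,0],0],
  [[-1,0,0],0],
  [[-1,0,0],0],
  [[-1,0,0],0],
])

```text
time: 17.52
tool_pos: [428.5, 42.8, 45.7]
tcp_rot: [-180.0, -0.2, -4.4]
ft_force: [11.6, -0.1, -5.7]
finger_gap: 16.0
```

```bash
python3 - <<'E'
from h import *
s=r.sense();print(s["time"],s["tool_pos"],s["tcp_rot"],s["ft_force"],s["wrist_torque"])
for n,f in (("wrist","w8"),("side","s8"),("top","t8")): snap(n,f)
crop("s8",180,160,300,260,6,"s8a")
E
```

```text
17.5167 [428.45005383  42.78191969  45.73860529] [-179.98366826   -0.24667682   -4.36344389] [11.58927065 -0.1007409  -5.70661231] [-0.01549677 -1.39059521  0.05468629]
```

View pics/w8.png

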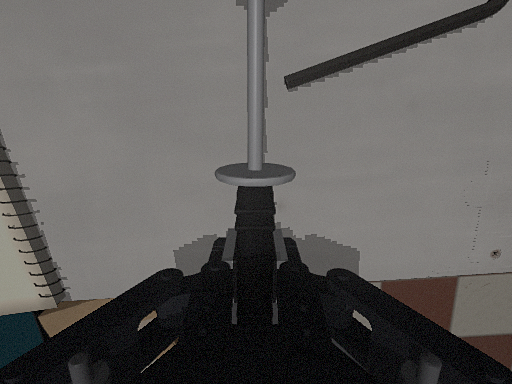

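View pics/s8a.png

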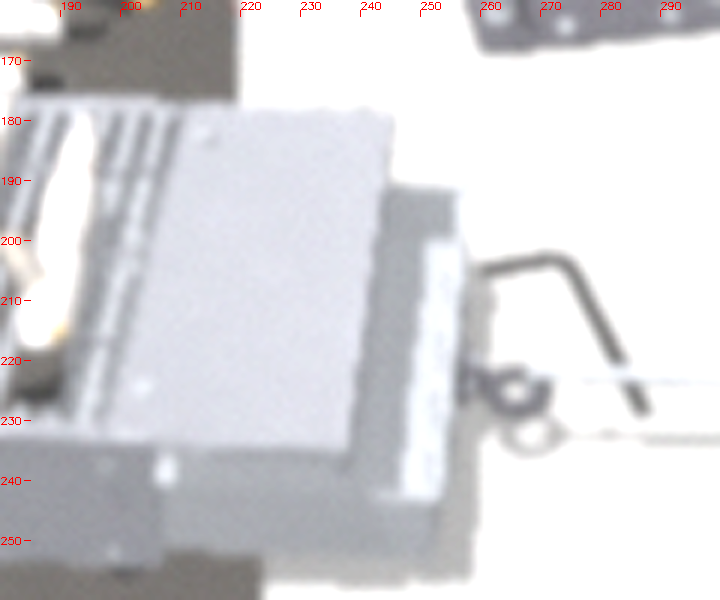

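drive_tool([
  [[1,0,0],0],
  [[2,-0.1,0],0],
  [[3,-0.2,0],0],
  [[4,-0.3,0],0],
  [[5,-0.4,0],0],
  [[6,-0.4,0],0],
  [[6,-0.4,0],0],
  [[6,-0.4,0],0],
])

```text
time: 18.33
tool_pos: [432.2, 42.5, 44.6]
tcp_rot: [180.0, 0.0, -4.4]
ft_force: [-0.1, 0.6, -2.3]
finger_gap: 16.1
```

drive_tool([
  [[0,0,2],0],
  [[0,0,5],0],
  [[0,0,9],0],
  [[0,0,14],0],
  [[0,0,19],0],
  [[0,0,24],0],
  [[0,0,30],0],
  [[0,0,36],0],
])

```text
time: 19.0
tool_pos: [432.5, 42.5, 81.6]
tcp_rot: [-180.0, -0.0, -4.4]
ft_force: [-0.0, 0.5, -1.7]
finger_gap: 16.1
```

drive_tool([
  [[0,-4,8],0],
  [[2,-14,16],1],
  [[6,-30,26],2],
  [[10,-50,36],3],
  [[14,-72,44],4],
  [[19,-96,49],5],
  [[24,-120,52],6],
  [[28,-144,52],7],
])

```text
time: 19.67
tool_pos: [461.2, -103.2, 134.5]
tcp_rot: [179.9, -0.1, 2.7]
ft_force: [-0.1, -0.2, -2.6]
finger_gap: 16.5
```

drive_tool([
  [[5,-26,0],1],
  [[11,-54,0],2],
  [[16,-82,0],3],
  [[21,-110,0],4],
  [[26,-138,0],5],
  [[31,-164,0],6],
  [[36,-190,0],7],
  [[40,-208,0],7.3],
])

```text
time: 20.33
tool_pos: [500.3, -312.3, 133.4]
tcp_rot: [179.9, -0.0, 9.9]
ft_force: [0.3, 0.1, -2.2]
finger_gap: 16.2
```

drive_tool([
  [[1,-6,0],0],
  [[2,-11.2,0],0],
  [[2,-11.2,0],0],
  [[2,-11.2,-8],0],
  [[2,-11.2,-18],0],
  [[2,-11.2,-28],0],
  [[2,-11.2,-38],0],
  [[2,-11.2,-42],0],
])

```text
time: 21.0
tool_pos: [501.1, -319.2, 87.8]
tcp_rot: [-179.8, 0.2, 10.0]
ft_force: [-0.2, 0.4, -2.2]
finger_gap: 16.0
```

```bash
python3 - <<'E'
from h import *
s=r.sense();print(s["time"],s["tool_pos"],s["tcp_rot"],s["ft_force"],s["wrist_torque"])
for n,f in (("wrist","w9"),("side","s9"),("top","t9")): snap(n,f)
crop("s9",220,100,330,190,6,"s9a")
E
```

```text
21.0 [ 501.14317641 -319.1980097    87.80302733] [-1.79836354e+02  1.50658998e-01  9.97919965e+00] [-0.18785621  0.36078192 -2.21741698] [ 0.02440374  0.06903065 -0.01561687]
```

View pics/w9.png

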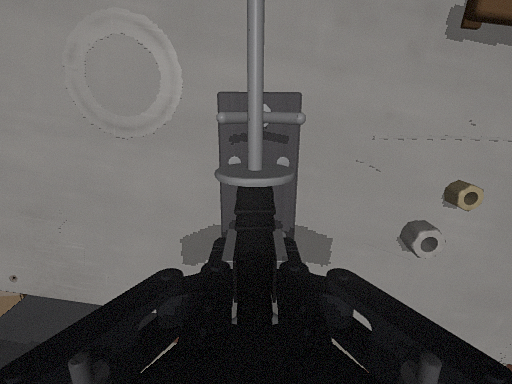

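View pics/s9a.png

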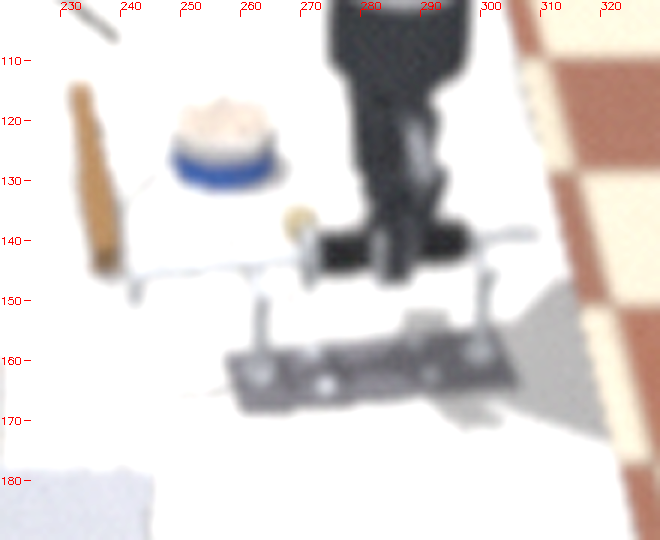

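drive_tool([
  [[0,0,-3],0],
  [[0,0,-7],0],
  [[0,0,-11],0],
  [[0,0,-15],0],
  [[0,0,-18],0],
  [[0,0,-18],0],
  [[0,0,-18],0],
  [[0,0,-18],0],
])

```text
time: 21.82
tool_pos: [502.5, -320.8, 72.9]
tcp_rot: [180.0, -0.0, 9.9]
ft_force: [-0.3, 0.9, -1.8]
finger_gap: 15.9
```

```bash
python3 - <<'E'
from h import *
s=r.sense();print(s["time"],s["tool_pos"],s["tcp_rot"],s["ft_force"],s["wrist_torque"])
snap("wrist","w10")
E
```

```text
21.8167 [ 502.48870346 -320.79322592   72.90169922] [ 1.79996222e+02 -4.78517202e-03  9.93989369e+00] [-0.25806279  0.91603903 -1.82970732] [-0.05192071 -0.00238125  0.03651501]
```

View pics/w10.png

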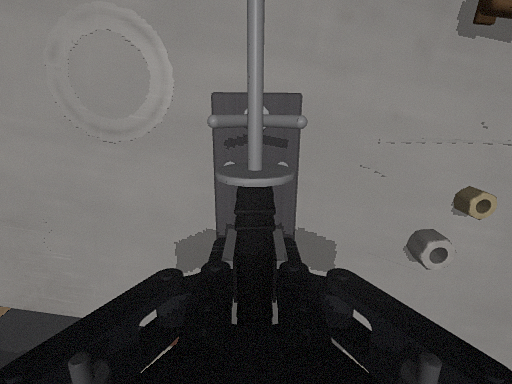

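drive_tool([
  [[0.5,-0.3,-1.5],0],
  [[0.8,-0.6,-3],0],
  [[0.8,-0.6,-4.5],0],
  [[0.8,-0.6,-6],0],
  [[0.8,-0.6,-7.5],0],
  [[0.8,-0.6,-8.5],0],
  [[0.8,-0.6,-8.8],0],
  [[0.8,-0.6,-8.8],0],
])

```text
time: 22.53
tool_pos: [503.3, -321.5, 64.4]
tcp_rot: [180.0, -0.0, 9.9]
ft_force: [-1.8, 1.3, 2.9]
finger_gap: 16.5
```

```bash
python3 - <<'E'
from h import *
s=r.sense();print(s["time"],s["tool_pos"],s["tcp_rot"],s["ft_force"],s["wrist_torque"])
snap("side","s11");crop("s11",220,100,330,190,6,"s11a")
E
```

```text
22.5333 [ 503.30326638 -321.47119403   64.42508345] [ 1.79987764e+02 -8.43591932e-03  9.93274700e+00] [-1.78838387  1.26099895  2.92605138] [ 0.16301734  0.3638807  -0.12982662]
```

View pics/s11a.png

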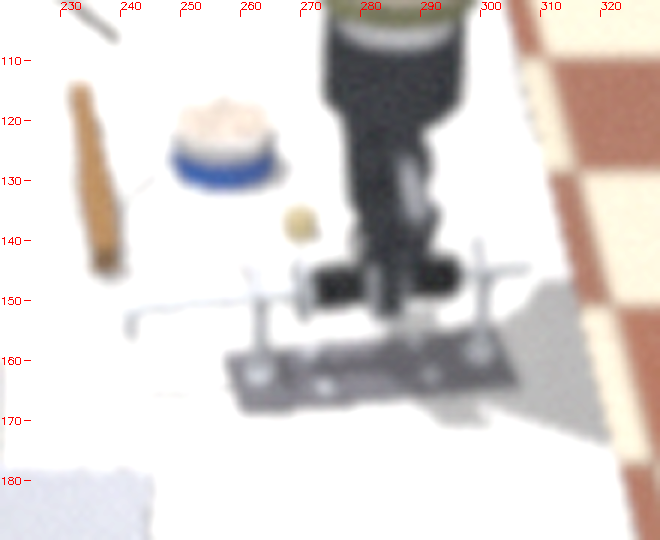

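drive_tool([
  [[0,0,-0.3],0],
  [[0,0,-0.3],0],
  [[0,0,-0.3],0],
  [[0,0,-0.3],0],
  [[0,0,-0.3],0],
  [[0,0,-0.3],0],
  [[0,0,-0.3],0],
  [[0,0,-0.3],0],
], fingers=50)

```text
time: 23.25
tool_pos: [503.2, -321.3, 63.7]
tcp_rot: [-180.0, -0.0, 9.9]
ft_force: [-0.5, -0.2, 0.4]
finger_gap: 50.1
```

drive_tool([
  [[0,0,3],0],
  [[0,0,9],0],
  [[0,0,20],0],
  [[0,0,35],0],
  [[0,0,55],0],
  [[0,0,80],0],
  [[0,0,105],0],
  [[0,0,128],0],
])

```text
time: 23.92
tool_pos: [503.5, -321.5, 194.7]
tcp_rot: [179.9, -0.1, 9.9]
ft_force: [0.0, -0.4, 0.7]
finger_gap: 50.1
```

```bash
python3 - <<'E'
from h import *
s=r.sense();print(s["time"],s["tool_pos"],s["ft_force"],s["finger_gap"])
for n,f in (("wrist","w12"),("side","s12"),("top","t12")): snap(n,f)
crop("s12",110,110,330,310,3,"s12a"); crop("w12",150,20,350,284,3,"w12a"); crop("s12",220,120,330,190,6,"s12b")
E
```

```text
23.9167 [ 503.48425447 -321.52522039  194.65771806] [ 0.00577116 -0.37990905  0.7232209 ] 50.05796193301407
```

View pics/w12a.png

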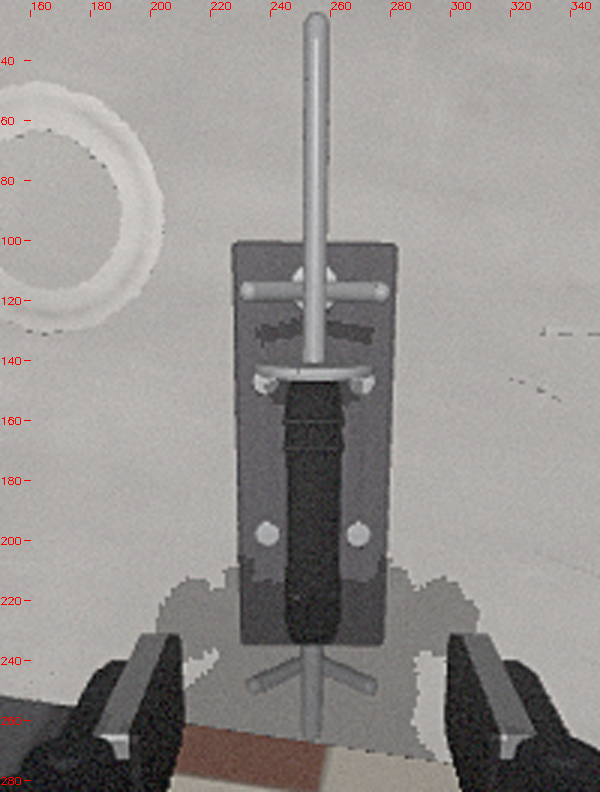

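View pics/s12a.png

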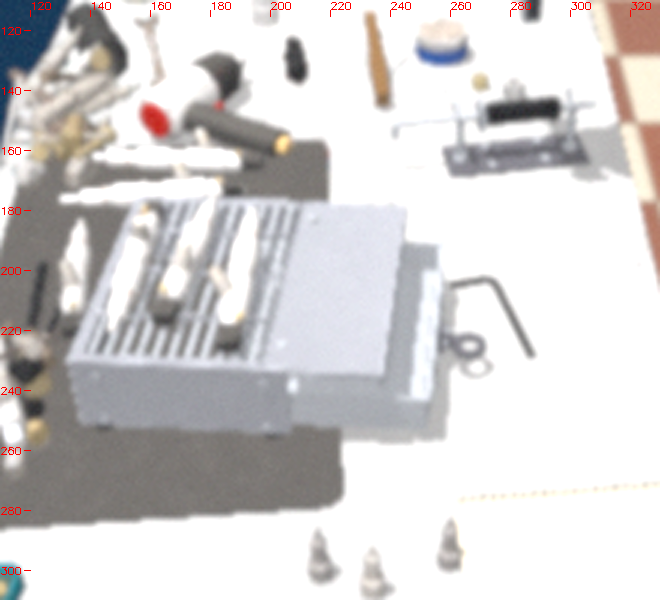

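View pics/s12b.png

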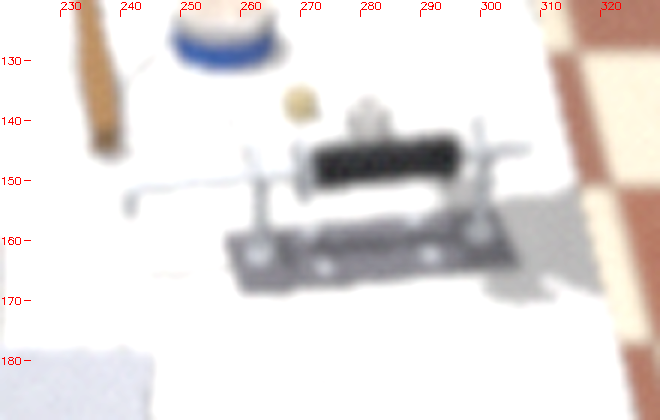

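```bash
python3 - <<'E'
from bench import r
print(r.hand_in())
E
```

```text
the job is handed in; nothing more can be done
None
```

The tray is drawn out to its stop, the hook is back in its rest, and the job is handed in at about 24 s of the 61 s allowed. The hand-in gives no verdict, so this rests on my own readings and pictures.

**Finding and catching the eye:** I found the eye by wrist camera from in front of the lip, about 13 mm left of the middle. The prong went in with no contact force and caught after about 8 mm of pull.

**Drawing the tray:** The tray slid at about 4 to 8 N. At the stop it moved no further. The force rose to about 11.6 N along the pull (about 13 N in all), well under the 25 N limit. I measured about 101 mm of travel from where it first moved, so it must have started a few mm out. I did not read the tray's joint directly. I took it to be at its stop because it moved no further while the force kept rising.

**Last pictures:**
- The hook lies level in both forks with the prong down, within about 1 mm of its place before, which was itself about 5 mm from my estimate of the rest's middle.
- The tray and eye are where I left them at the stop.
- The three nozzles are upright.
- The gripper is open and about 130 mm above the hook, with no contact force.

**Disagreements:** The cameras disagreed with each other. The side camera read the hook's y up to about 10 mm off the others, while the top and wrist cameras differed by about 2 mm. The offsets were the same for hook and stand, so I worked from relative positions. No check failed.

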